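# Stroke-check the syringes and reject the sticking one

## Task

Check the three syringes lying in the blue rack: press each plunger in along its whole stroke, gently, never forcing one that sticks. Leave the syringes whose plungers run freely in their slots with the plungers fully home; any whose plunger sticks part-way, once pressed as far as it will go, lift out of the rack and lay in the red tray. Leave everything else alone.

Things in the scene. Friction and masses are not known exactly. Their poses are not given: they have to be found in the camera images.
- rack: fixed check rack: aluminium base 72 x 158 x 10 mm (top 10 mm up), 3 slots at y = -60, 0, 60 mm. Syringes lie level along its x, thumb disc to -x, barrel axis 42 mm above the table, in blue open-topped yokes 30 mm wide (rear x = -22 to -11, 48 mm high; front x = 28 to 38, 45 mm high); between these the barrel is free. The flange rests on the back of the rear yoke. Origin: on the table under the middle barrel
- reject_tray: red open tray for rejects, fixed to the table, 165 x 104 mm outside (long side along its x), 22 mm high, walls and floor 4 mm. Origin: centre of its underside
- oil_bottle: bystander: small amber bottle with a black cap, 26 mm across, 62 mm high, origin at the centre of its underside
- petri_dish: bystander: clear flat dish with lid, 59 mm across, 13 mm high, origin at the centre of its underside
- syringe_1_grip (a point): middle of the free part of syringe 1's barrel, on its axis: clear syringe, 30 g, barrel 14 mm across. z up, y along the barrel from nozzle to thumb disc. The nozzle ends 45 mm to -y; the finger flange (24 mm wide, 18 high, 2 thick) is 32 mm to +y. Lifts straight up out of its slot. The three look alike and lie in any order; their numbers say nothing of which sticks
- syringe_1_thumb (a point): centre of the outer face of syringe 1's thumb disc: upright, 17 mm across, 2 mm thick, on the barrel's axis, 42 mm above the table with nothing under it but the table. Axes as at the grip point: the face looks to +y and is pressed towards -y
- syringe_1_plunger (a joint): how far syringe 1's plunger is pressed in, m: 0 drawn (disc face 72 mm from the grip point), 0.034 home (38 mm from it, hard end). Starts at 0 to 0.008; stays where left. A sound plunger runs home at a push of 1 to 5 N; one that sticks starts as easily but stops dead more than 8 mm short of home and must not be forced: never push with over 40 N
- syringe_2_grip (a point): middle of the free part of syringe 2's barrel, on its axis: clear syringe, 30 g, barrel 14 mm across. z up, y along the barrel from nozzle to thumb disc. The nozzle ends 45 mm to -y; the finger flange (24 mm wide, 18 high, 2 thick) is 32 mm to +y. Lifts straight up out of its slot. The three look alike and lie in any order; their numbers say nothing of which sticks
- syringe_2_thumb (a point): centre of the outer face of syringe 2's thumb disc: upright, 17 mm across, 2 mm thick, on the barrel's axis, 42 mm above the table with nothing under it but the table. Axes as at the grip point: the face looks to +y and is pressed towards -y
- syringe_2_plunger (a joint): how far syringe 2's plunger is pressed in, m: 0 drawn (disc face 72 mm from the grip point), 0.034 home (38 mm from it, hard end). Starts at 0 to 0.008; stays where left. A sound plunger runs home at a push of 1 to 5 N; one that sticks starts as easily but stops dead more than 8 mm short of home and must not be forced: never push with over 40 N
- syringe_3_grip (a point): middle of the free part of syringe 3's barrel, on its axis: clear syringe, 30 g, barrel 14 mm across. z up, y along the barrel from nozzle to thumb disc. The nozzle ends 45 mm to -y; the finger flange (24 mm wide, 18 high, 2 thick) is 32 mm to +y. Lifts straight up out of its slot. The three look alike and lie in any order; their numbers say nothing of which sticks
- syringe_3_thumb (a point): centre of the outer face of syringe 3's thumb disc: upright, 17 mm across, 2 mm thick, on the barrel's axis, 42 mm above the table with nothing under it but the table. Axes as at the grip point: the face looks to +y and is pressed towards -y
- syringe_3_plunger (a joint): how far syringe 3's plunger is pressed in, m: 0 drawn (disc face 72 mm from the grip point), 0.034 home (38 mm from it, hard end). Starts at 0 to 0.008; stays where left. A sound plunger runs home at a push of 1 to 5 N; one that sticks starts as easily but stops dead more than 8 mm short of home and must not be forced: never push with over 40 N

How it is judged:
By the outcome, as a careful person would: the job done as asked, in the order asked, and still so for the second after the job is handed in, with the robot touching nothing.
It also fails if it takes over 58 s, if anything falls off the work surface, if the arm or the gripper's body presses on something with over 40 N, if the wrist force passes 120 N, or if a joint passes its speed limit or range.

## Robot

A 6-joint arm with a two-finger parallel gripper is mounted at the origin on a cart in front of the work surface, level with it; the furniture and walls round the work are solid. World frame = base frame: x ahead of the robot, y to its left, z up, the work surface at z = 0. Lengths are in m, angles in rad, forces in N, time in s.
With the tool pointing down it reaches from about 0.425 to 0.95 m from the base axis. Payload 3.5 kg.
Tool frame: the origin (TCP) lies on the centre line of the jaws, within the pads' length; the fingertips stand 25 mm ahead of it and the grasp point (between the pads) lies 6 mm ahead of it (ctrl.finger_overhang is the distance from the TCP to the fingertips, in m); z points along the fingers, y is the line along which they close (so a half turn about z gives the same grasp; the last joint's range is limited). The gripper opens to 85 mm and grips with 20 to 120 N. Pads are 22 mm wide; open, the fingers measure 114 mm over their backs; the gripper's body (76 mm by 85 mm) begins 54 mm behind the grasp point. The pads swing forward as they close: fully open they stand 13 mm farther back than shut.
Start: joints at [1.119, 0.286, 1.577, -0, 1.279, -0.15], TCP at [0.201, 0.644, 0.256] pointing down, gripper open.
Joint ranges: [-2.77, 2.77], [-0.9, 2.22], [0.21, 2.48], [-1.53, 4.67], [0.24, 2.81], [-2.84, 2.84]. Speed limits (rad/s): [2.79, 2.79, 3.14, 3.14, 3.14, 3.14].

## Interface

Orientations are given as a unit quaternion [x, y, z, w].
In Python, from plant import get_state, imaging, job, ctrl gives the robot as it stands.
- The arm moves only by the tool jog_arm, never from a script. Its argument "increments" is a list of rows, each an object of numbers: "dx", "dy", "dz": the shift along the world's x, y, z each as a share of 12 cm, from -1 to 1; "ax", "ay", "az": the turn, a rotation vector about the world's x, y, z each as a share of pi/2 rad, from -1 to 1; "gripper": the gripper command: -1 is shut, 1 is fully open, values between are in proportion. A call has 1 to 10 rows; each row is the pose to reach, as a shift and turn from the pose commanded when the call began; what a row does not reach only later rows make up. A row lasts 1/10 s, in which the tool goes at most 50 mm and 8.59 degrees, less where a joint would pass 70% of its speed; a pose out of reach is approached as far as the arm can. A call with a number of a shift or a turn outside -1 to 1 is refused whole. A call with a gripper value outside its range is refused whole. The fingers move at their own pace and stop on an object; "force" is the grip in N (left out, the last holds). Time passes only in rows, so rows that repeat a pose let the fingers close. It gives the time, the measured TCP pose, the force, the opening and the grip force at its end, in the units of the state.
- get_state(): the state, without advancing time (a new reading comes with each control period).
- imaging.read_camera(name): name is "side" or "top" or "wrist"; returns a dict with "frame" (384x512x3 uint8, blue, green, red), "depth" (384x512 float32, m along the optical axis (not along the pixel's ray), 0 where there is no reading), "camera_matrix" (3x3 intrinsics, pixels), "dist" ([k1, k2, p1, p2, k3] as OpenCV has them; the pictures are not rectified), "extrinsics" (4x4, takes a point from camera to world coordinates); the wrist camera has in their place "mount" (4x4, takes a point from camera to tool coordinates, whose origin is the TCP and whose axes are the flange's). Camera axes: x right, y up, looking along -z (the intrinsics and any distortion apply to the point x, -y, -z); pixel columns grow to the right and rows downward; lengths in m; the calibration is good to about 2 mm. A picture is of the moment at which its call begins: read the wrist's pose just before it.
- job.sign_off(): hands the job in; it is judged then, once.
The state is a dict: "time": time; "qpos": joint angles; "dq": joint speeds; "joint_efforts": joint torques, N m; "eef_pos": TCP position; "tcp_rot": TCP orientation; "contact_force": force on the tool from outside, world axes, zero at the start; "wrist_torque": the same for the moment, N m; "opening": opening from 0.0 (shut) to 1.0 (fully open); "finger_force": force on a finger pad.
Only numpy, scipy, OpenCV 4.12 (cv2) and the standard library are available. Lean on these libraries where they do the work, as an engineer would, in place of code of your own. Each camera call takes 0.05 s, during which the arm holds its last target. There are 200 camera calls.

## Working session

There is one attempt and no reset: what is moved stays moved. The work goes in short steps, Python scripts to look and compute and a tool call to move; the robot and the scene stay as the last step left them, time stands still between calls to the robot, and variables do not carry over. Pictures are saved under pics/ and viewed, at most 10 in all, crops included, and the job is handed in when it is done.

Besides the shell and the picture viewer there is one more tool, called after "Emit:" by a JSON object that holds its "name" and its "arguments", one argument or row to a line. jog_arm: Moves the arm, as the interface text tells. Shift numbers are shares of 12 cm and turn numbers shares of pi/2 rad, none past 1 either way. Its arguments: {"type":"object","properties":{"increments":{"type":"array"},"force":{"type":"number"}},"required":["increments"]}

```bash
mkdir -p pics
cat > h.py <<'E'
import numpy as np,cv2
from plant import get_state,imaging,job,ctrl
from scipy.spatial.transform import Rotation as R
def cam(n,save=None):
    s=get_state();c=imaging.read_camera(n)
    if n=='wrist':
        T=np.eye(4);T[:3,:3]=R.from_quat(s['tcp_rot']).as_matrix();T[:3,3]=s['eef_pos'];c['extrinsics']=T@c['mount']
    if save: cv2.imwrite('pics/'+save+'.png',c['frame']);np.savez('pics/'+save,**{k:np.array(c[k]) for k in('frame','depth','camera_matrix','dist','extrinsics')})
    return c
def ray(c,px):
    u=cv2.undistortPoints(np.array([[px]],float),np.array(c['camera_matrix']),np.array(c['dist']))[0,0]
    E=np.array(c['extrinsics']);return E[:3,3],E[:3,:3]@np.array([u[0],-u[1],-1])
def atz(c,px,z):
    o,d=ray(c,px);return o+d*(z-o[2])/d[2]
def dep(c,px):
    o,d=ray(c,px);return o+d*c['depth'][int(px[1]),int(px[0])]
E
python3 - <<'E'
from h import *
t=cam('top','top');s=cam('side','side')
print(get_state(),t['extrinsics'],s['extrinsics'],ctrl.finger_overhang)
cv2.imwrite('pics/both.png',cv2.resize(np.hstack([t['frame'],s['frame']]),(800,300)))
cv2.imwrite('pics/topL.png',cv2.resize(t['frame'],(800,600)))
E
```

```text
{'time': 0.1, 'qpos': array([ 1.11900531e+00,  2.87104851e-01,  1.57801746e+00, -2.59993556e-05,
        1.27861554e+00, -1.49974115e-01]), 'dq': array([-0.00055867, -0.00026896, -0.00305923,  0.00191817, -0.00197288,
       -0.00068429]), 'joint_efforts': array([ 1.26996747e-03, -4.07293618e+01, -2.93700027e+01, -1.48716285e-04,
        3.36233148e-03, -1.41697811e-05]), 'eef_pos': array([0.20036978, 0.64401025, 0.25507404]), 'tcp_rot': array([ 1.50332521e-01,  9.88634909e-01, -1.02810046e-03, -3.05993133e-04]), 'contact_force': array([-0.36768134, -0.48935665,  0.04139048]), 'wrist_torque': array([0.02067224, 0.05853538, 0.00791609]), 'finger_force': 0.0, 'opening': 0.9997981125171165} [[ 0.03124425  0.99317957 -0.11233049  0.48588882]
 [-0.99932077  0.03323742  0.01591467  0.26723211]
 [ 0.0195397   0.11175695  0.99354345  0.90339619]
 [ 0.          0.          0.          1.        ]] [[ 0.91369843  0.15542483 -0.3754974   0.17817912]
 [-0.4061749   0.37951543 -0.83125807 -0.64957557]
 [ 0.01330891  0.91203682  0.40989232  0.52517911]
 [ 0.          0.          0.          1.        ]] 0.025
```

View pics/topL.png

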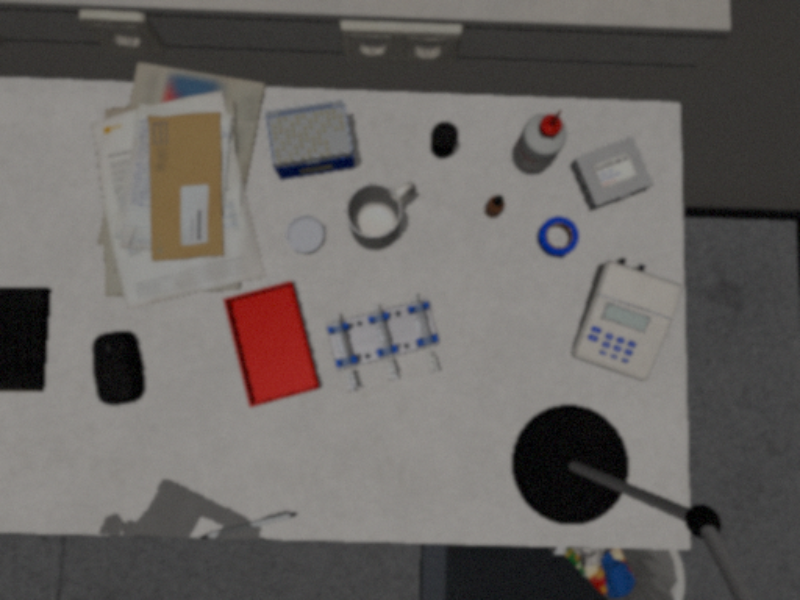

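View pics/side.png

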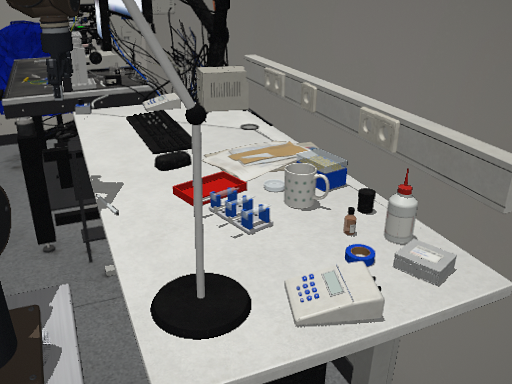

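The top view (800 px copy) has the rack at about (383,335), with thumb discs toward the robot (lower edge) near (355,385), (396,373) and (437,366). The tray is at (272,343), the dish at (306,235) and the bottle at (495,206). The side view confirms this layout, and the lamp stands well to the right.

Run:
```python
from h import *
c=dict(np.load('pics/top.npz'))
f=c['frame'].astype(int)
m=((f[...,0]-f[...,2]>50)).astype(np.uint8); m[:,:200]=0;m[:,290:]=0;m[:180]=0;m[260:]=0
n,l,st,ce=cv2.connectedComponentsWithStats(m)
for i in range(1,n):
    if st[i,4]>4: print(st[i],ce[i].round(1),atz(c,ce[i],.046).round(4))
r=((f[...,2]-f[...,0]>60)&(f[...,2]>90)).astype(np.uint8); r[:170]=0;r[270:]=0;r[:,:130]=0;r[:,215:]=0
rc=cv2.minAreaRect(np.argwhere(r)[:,::-1].astype(np.float32));print(rc)
b=cv2.boxPoints(rc);P=np.array([atz(c,p,.022) for p in b]);print(P.round(4),P.mean(0),np.linalg.norm(P-np.roll(P,1,0),axis=1))
x=c['frame'][185:260,195:295];cv2.imwrite('pics/rk.png',cv2.resize(x,(800,600),interpolation=cv2.INTER_CUBIC))
```

```text
[271 194   3   3   9] [272. 195.] [0.5844 0.2219 0.046 ]
[262 196   3   4  10] [262.8 197.5] [0.578  0.2425 0.046 ]
[245 200   4   4  12] [246.5 201.5] [0.5678 0.2788 0.046 ]
[236 203   4   3   9] [237.3 203.9] [0.5617 0.2992 0.046 ]
[219 207   4   4  12] [220.5 208.5] [0.5501 0.3365 0.046 ]
[210 210   4   3   9] [211.3 210.9] [0.544  0.3568 0.046 ]
[276 214   4   5  12] [277.8 216. ] [0.5374 0.2075 0.046 ]
[267 217   4   4  13] [268.6 218.6] [0.5309 0.228  0.046 ]
[251 221   3   4  11] [251.9 222.6] [0.5207 0.2651 0.046 ]
[242 224   3   4  10] [243.  225.2] [0.5144 0.2848 0.046 ]
[225 228   4   4  14] [226.3 229.5] [0.5036 0.3217 0.046 ]
[215 231   4   3  11] [216.6 231.9] [0.4976 0.3429 0.046 ]
((173.2136688232422, 219.7029266357422), (70.55931091308594, 45.41532897949219), 75.52970886230469)
[[0.5859 0.5199 0.022 ]
 [0.6158 0.4203 0.022 ]
 [0.4601 0.3721 0.022 ]
 [0.4317 0.4701 0.022 ]] [0.52338817 0.44560369 0.022     ] [0.16206776 0.10403467 0.16294421 0.10209782]
```

View pics/rk.png

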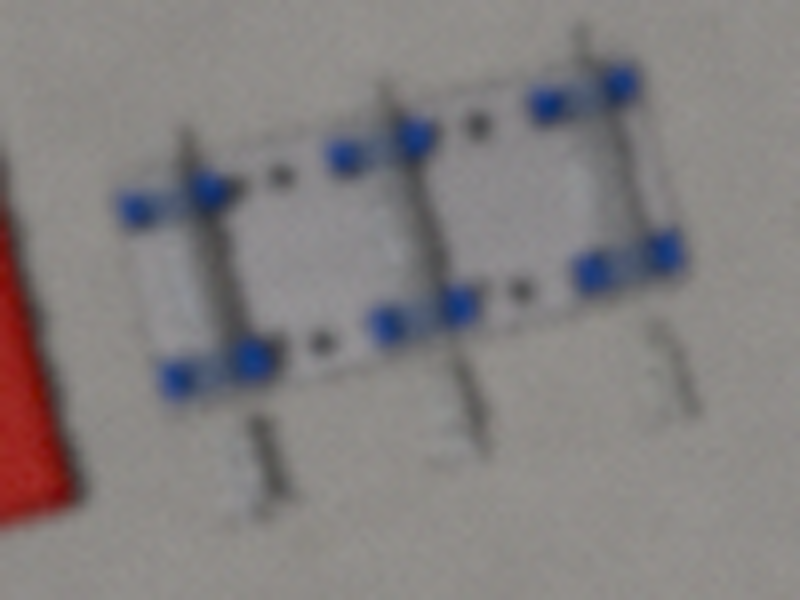

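The rack fit agrees with the given sizes (yoke pitch 49.3 mm, slot pitch 59.8 mm). Its yaw is about 16.6° and the tray's about 17.5°. Moving in.

Emit:
{"name": "jog_arm", "arguments": {
  "increments": [
    {"dx": 0.25,"dy": -0.4,"az": 0.05,"gripper": -1},
    {"dx": 0.5,"dy": -0.8,"az": 0.1,"gripper": -1},
    {"dx": 0.5,"dy": -0.8,"az": 0.1,"gripper": -1}
  ],
  "force": 20
}}

```text
$.increments[0]: bad value
```

Emit:
{"name": "jog_arm", "arguments": {
  "increments": [
    {"dx": 0.25,"dy": -0.4,"az": 0.05,"gripper": -1},
    {"dx": 0.5,"dy": -0.8,"az": 0.1,"gripper": -1},
    {"dx": 0.5,"dy": -0.8,"az": 0.1,"gripper": -1}
  ]
}}

```text
$.increments[0]: bad value
```

Emit:
{"name": "jog_arm", "arguments": {
  "increments": [
    {"dx": 0.25,"dy": -0.4,"az": 0.05,"gripper": -1},
    {"dx": 0.5,"dy": -0.8,"az": 0.1,"gripper": -1},
    {"dx": 0.5,"dy": -0.8,"az": 0.1,"gripper": -1}
  ]
}}

```text
$.increments[0]: bad value
```

Emit:
{"name": "jog_arm", "arguments": {
  "increments": [
    {"dx": 0.25,"dy": -0.4,"az": 0.04,"gripper": -1},
    {"dx": 0.5,"dy": -0.8,"az": 0.077,"gripper": -1},
    {"dx": 0.5,"dy": -0.8,"az": 0.077,"gripper": -1},
    {"dx": 0.5,"dy": -0.8,"az": 0.077,"gripper": -1}
  ]
}}

```text
$.increments[0]: bad value
```

Run:
```python
from h import *
c=cam('wrist','w1');s=get_state()
print(s['eef_pos'],s['tcp_rot'],s['time'],c['mount'])
u=np.array([.9583,.2857,0]);v=np.array([-.2857,.9583,0]);g=np.array([.5414,.2821,.042])
E=c['extrinsics']
im=cv2.resize(c['frame'],(800,600),interpolation=cv2.INTER_CUBIC)
def proj(p):
    q=np.linalg.inv(E)@np.append(p,1);q=q[:3]*[1,-1,-1]
    return cv2.projectPoints(q[None],np.zeros(3),np.zeros(3),np.array(c['camera_matrix']),np.array(c['dist']))[0][0,0]
for k in(-60,0,60):
  for d in (45,-32,-72):
    p=proj(g+v*k/1000+u*d/1000);print(k,d,p.round(1));cv2.circle(im,tuple((p*1.5625).astype(int)),3,(0,255,0),1)
cv2.imwrite('pics/w1L.png',im)
```

```text
[0.20041653 0.64407013 0.25524299] [ 1.50336371e-01  9.88634471e-01 -8.84082614e-04 -2.77570545e-04] 0.15 [[-2.20969735e-04  9.64314388e-01  2.64759725e-01  6.72712208e-02]
 [ 9.99999629e-01 -7.23633896e-06  8.60960853e-04  7.41427728e-06]
 [ 8.32152829e-04  2.64759817e-01 -9.64314029e-01 -1.16844036e-01]
 [ 0.00000000e+00  0.00000000e+00  0.00000000e+00  1.00000000e+00]]
-60 45 [109.  443.4]
-60 -32 [ 78.7 417.6]
-60 -72 [ 62.  403.4]
0 45 [133.8 431.1]
0 -32 [103.7 404.2]
0 -72 [ 87.1 389.4]
60 45 [159.9 418. ]
60 -32 [130.  390.1]
60 -72 [113.6 374.5]
```

View pics/w1L.png

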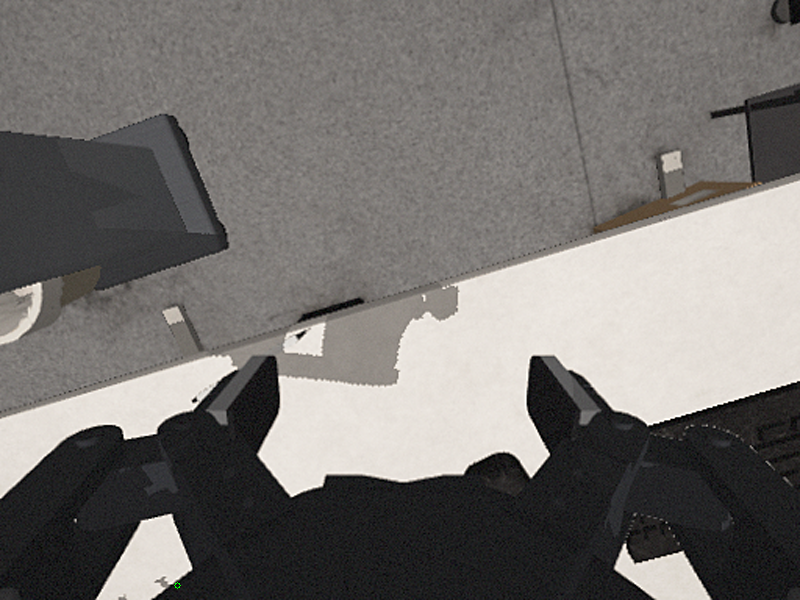

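The wrist camera sits on the tool's +x side, and the picture shows only the desk edge and the fingers. I'll turn the tool a half turn the other way so the camera faces the rack. The rows probably need every field.

Emit:
{"name": "jog_arm", "arguments": {
  "increments": [
    {"dx": 0.5,"dy": -0.8,"dz": 0,"ax": 0,"ay": 0,"az": -0.405,"gripper": -1},
    {"dx": 0.5,"dy": -0.8,"dz": 0,"ax": 0,"ay": 0,"az": -0.405,"gripper": -1},
    {"dx": 0.5,"dy": -0.8,"dz": 0,"ax": 0,"ay": 0,"az": -0.405,"gripper": -1},
    {"dx": 0.5,"dy": -0.8,"dz": 0,"ax": 0,"ay": 0,"az": -0.405,"gripper": -1},
    {"dx": 0.5,"dy": -0.8,"dz": 0,"ax": 0,"ay": 0,"az": -0.405,"gripper": -1}
  ],
  "force": 20
}}

```text
time: 0.65
eef_pos: [0.261, 0.5477, 0.256]
tcp_rot: [0.454, 0.891, -0.0, -0.0]
contact_force: [-0.0, -0.5, 0.0]
opening: 0.143
finger_force: 0.0
```

Emit:
{"name": "jog_arm", "arguments": {
  "increments": [
    {"dx": 0.5,"dy": -0.8,"dz": 0,"ax": 0,"ay": 0,"az": -0.405,"gripper": -1},
    {"dx": 0.5,"dy": -0.8,"dz": 0,"ax": 0,"ay": 0,"az": -0.405,"gripper": -1},
    {"dx": 0.5,"dy": -0.8,"dz": 0,"ax": 0,"ay": 0,"az": -0.405,"gripper": -1},
    {"dx": 0.5,"dy": -0.8,"dz": 0,"ax": 0,"ay": 0,"az": -0.405,"gripper": -1},
    {"dx": 0.5,"dy": -0.8,"dz": 0,"ax": 0,"ay": 0,"az": -0.405,"gripper": -1}
  ]
}}

```text
time: 1.15
eef_pos: [0.321, 0.4516, 0.256]
tcp_rot: [0.71, 0.704, -0.0, -0.0]
contact_force: [0.0, -0.3, -0.5]
opening: -0.004
finger_force: 0.0
```

Emit:
{"name": "jog_arm", "arguments": {
  "increments": [
    {"dx": 0.5,"dy": -0.8,"dz": 0,"ax": 0,"ay": 0,"az": -0.405,"gripper": -1},
    {"dx": 0.5,"dy": -0.8,"dz": 0,"ax": 0,"ay": 0,"az": -0.405,"gripper": -1},
    {"dx": 0.5,"dy": -0.8,"dz": 0,"ax": 0,"ay": 0,"az": -0.405,"gripper": -1},
    {"dx": 0.5,"dy": -0.8,"dz": 0,"ax": 0,"ay": 0,"az": -0.405,"gripper": -1},
    {"dx": 0.5,"dy": -0.8,"dz": 0,"ax": 0,"ay": 0,"az": -0.405,"gripper": -1}
  ]
}}

```text
time: 1.65
eef_pos: [0.3809, 0.3556, 0.256]
tcp_rot: [0.895, 0.447, -0.0, -0.0]
contact_force: [-0.0, -0.1, -0.3]
opening: 0.004
finger_force: 0.0
```

Emit:
{"name": "jog_arm", "arguments": {
  "increments": [
    {"dx": 0.5,"dy": -0.8,"dz": 0,"ax": 0,"ay": 0,"az": -0.405,"gripper": -1},
    {"dx": 0.5,"dy": -0.8,"dz": 0,"ax": 0,"ay": 0,"az": -0.405,"gripper": -1},
    {"dx": 0.5,"dy": -0.8,"dz": 0,"ax": 0,"ay": 0,"az": -0.405,"gripper": -1},
    {"dx": 0.5,"dy": -0.8,"dz": 0,"ax": 0,"ay": 0,"az": -0.405,"gripper": -1},
    {"dx": 0.5,"dy": -0.8,"dz": 0,"ax": 0,"ay": 0,"az": -0.405,"gripper": -1},
    {"dx": 0.5,"dy": -0.8,"dz": 0,"ax": 0,"ay": 0,"az": -0.405,"gripper": -1},
    {"dx": 0.5,"dy": -0.8,"dz": 0,"ax": 0,"ay": 0,"az": -0.405,"gripper": -1}
  ]
}}

```text
time: 2.35
eef_pos: [0.4404, 0.2605, 0.2561]
tcp_rot: [0.989, 0.148, -0.0, 0.0]
contact_force: [0.0, 0.1, 0.5]
opening: -0.002
finger_force: 0.0
```

```bash
cat > look.py <<'E'
from h import *
import sys
nm=sys.argv[1]
c=cam('wrist',nm);s=get_state()
print(s['eef_pos'],R.from_quat(s['tcp_rot']).as_matrix()[:,0],s['time'],s['qpos'])
u=np.array([.9583,.2857,0]);v=np.array([-.2857,.9583,0]);g=np.array([.5414,.2821,.042])
E=c['extrinsics']
im=cv2.resize(c['frame'],(800,600),interpolation=cv2.INTER_CUBIC)
def proj(p):
    q=np.linalg.inv(E)@np.append(p,1);q=q[:3]*[1,-1,-1]
    return cv2.projectPoints(q[None],np.zeros(3),np.zeros(3),np.array(c['camera_matrix']),np.array(c['dist']))[0][0,0]
for k in(-60,0,60):
  for d in (45,-32,-72):
    p=proj(g+v*k/1000+u*d/1000);print(k,d,p.round(1));cv2.circle(im,tuple((p*1.5625).astype(int)),3,(0,255,0),1)
cv2.imwrite('pics/%sL.png'%nm,im)
E
python3 look.py w2
```

```text
[0.44042185 0.26056132 0.25614567] [ 9.56469654e-01  2.91831623e-01 -3.22405787e-04] 2.4 [ 3.35751495e-01 -7.79763621e-02  1.97224752e+00  1.26470554e-05
  1.24764368e+00  1.61040253e+00]
-60 45 [319.2  38.6]
-60 -32 [315.1 109.6]
-60 -72 [313.1 143.3]
0 45 [265.8  38.1]
0 -32 [264.9 109.2]
0 -72 [264.5 143. ]
60 45 [212.2  37.8]
60 -32 [214.6 109. ]
60 -72 [215.8 142.7]
```

View pics/w2L.png

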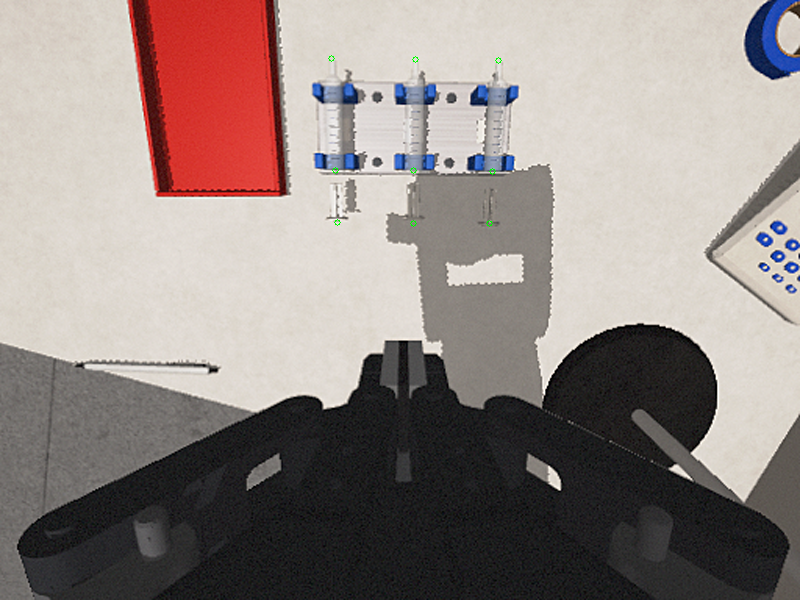

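The wrist view matches the model to within 1–2 px. The three discs are at (337,217), (413,216) and (488,221), next to their predicted fully drawn marks. I'll start with the middle syringe and come down behind its disc.

Emit:
{"name": "jog_arm", "arguments": {
  "increments": [
    {"dx": 0.083,"dy": -0.047,"dz": -0.825,"ax": 0,"ay": 0,"az": 0,"gripper": -1},
    {"dx": 0.083,"dy": -0.047,"dz": -0.825,"ax": 0,"ay": 0,"az": 0,"gripper": -1}
  ]
}}

```text
time: 2.6
eef_pos: [0.4521, 0.2557, 0.1585]
tcp_rot: [0.989, 0.148, 0.003, -0.001]
contact_force: [0.2, 0.3, -1.1]
opening: 0.001
finger_force: 0.0
```

Emit:
{"name": "jog_arm", "arguments": {
  "increments": [
    {"dx": 0,"dy": 0,"dz": -0.4,"ax": 0,"ay": 0,"az": 0,"gripper": -1},
    {"dx": 0,"dy": 0,"dz": -0.825,"ax": 0,"ay": 0,"az": 0,"gripper": -1},
    {"dx": 0,"dy": 0,"dz": -0.825,"ax": 0,"ay": 0,"az": 0,"gripper": -1},
    {"dx": 0,"dy": 0,"dz": -0.825,"ax": 0,"ay": 0,"az": 0,"gripper": -1}
  ]
}}

```text
time: 3.0
eef_pos: [0.4501, 0.2549, 0.0581]
tcp_rot: [0.989, 0.147, -0.001, 0.0]
contact_force: [0.6, -0.1, 0.1]
opening: -0.001
finger_force: 0.0
```

```bash
python3 look.py w3
```

```text
[0.45195339 0.25549497 0.06035207] [0.95661107 0.29135292 0.00295485] 3.05 [3.18922758e-01 2.01569544e-01 2.08132669e+00 2.42966727e-05
 8.55740338e-01 1.59406092e+00]
-60 45 [404.4 -68.2]
-60 -32 [382.2 121.2]
-60 -72 [372.5 199.4]
0 45 [260.1 -70.7]
0 -32 [258.8 120.2]
0 -72 [258.3 198.8]
60 45 [115.5 -70.5]
60 -32 [135.1 119.7]
60 -72 [143.9 198.2]
```

View pics/w3L.png

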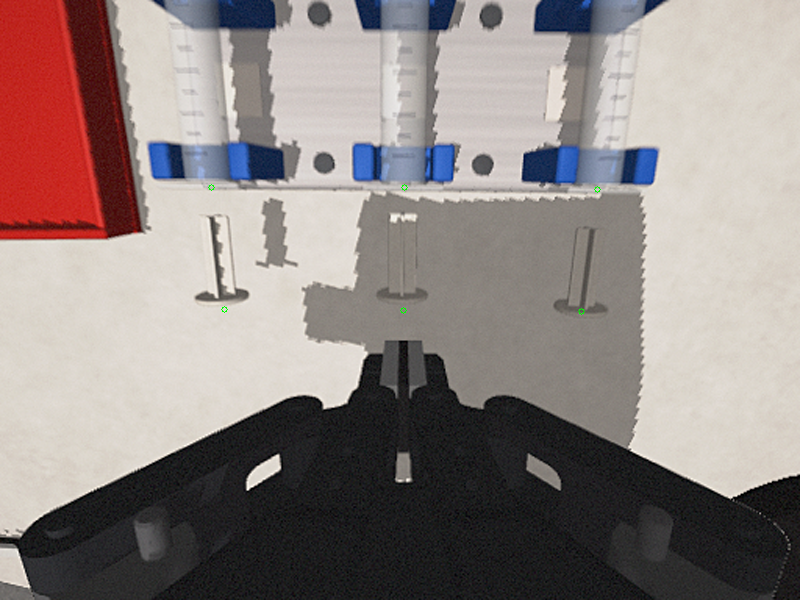

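The wrist view shows the shut fingers (column 404) lined up with the middle disc (402,297), which starts about 4 mm pressed in. I'll move forward gently.

Emit:
{"name": "jog_arm", "arguments": {
  "increments": [
    {"dx": 0.064,"dy": 0.019,"dz": 0,"ax": 0,"ay": 0,"az": 0,"gripper": -1},
    {"dx": 0.096,"dy": 0.029,"dz": 0,"ax": 0,"ay": 0,"az": 0,"gripper": -1},
    {"dx": 0.12,"dy": 0.036,"dz": 0,"ax": 0,"ay": 0,"az": 0,"gripper": -1},
    {"dx": 0.136,"dy": 0.04,"dz": 0,"ax": 0,"ay": 0,"az": 0,"gripper": -1},
    {"dx": 0.144,"dy": 0.043,"dz": 0,"ax": 0,"ay": 0,"az": 0,"gripper": -1}
  ]
}}

```text
time: 3.55
eef_pos: [0.4677, 0.26, 0.0586]
tcp_rot: [0.989, 0.147, -0.0, 0.0]
contact_force: [-2.6, -1.1, 0.6]
opening: -0.001
finger_force: 1.0
```

Emit:
{"name": "jog_arm", "arguments": {
  "increments": [
    {"dx": 0.008,"dy": 0.0024,"dz": 0,"ax": 0,"ay": 0,"az": 0,"gripper": -1},
    {"dx": 0.016,"dy": 0.0048,"dz": 0,"ax": 0,"ay": 0,"az": 0,"gripper": -1},
    {"dx": 0.024,"dy": 0.007,"dz": 0,"ax": 0,"ay": 0,"az": 0,"gripper": -1},
    {"dx": 0.032,"dy": 0.0095,"dz": 0,"ax": 0,"ay": 0,"az": 0,"gripper": -1}
  ]
}}

```text
time: 3.95
eef_pos: [0.4716, 0.2611, 0.0582]
tcp_rot: [0.989, 0.147, -0.0, 0.0]
contact_force: [-1.3, -0.2, 1.7]
opening: -0.0
finger_force: 1.1
```

Emit:
{"name": "jog_arm", "arguments": {
  "increments": [
    {"dx": 0.008,"dy": 0.0024,"dz": 0,"ax": 0,"ay": 0,"az": 0,"gripper": -1},
    {"dx": 0.016,"dy": 0.0048,"dz": 0,"ax": 0,"ay": 0,"az": 0,"gripper": -1},
    {"dx": 0.024,"dy": 0.007,"dz": 0,"ax": 0,"ay": 0,"az": 0,"gripper": -1}
  ]
}}

```text
time: 4.25
eef_pos: [0.4746, 0.262, 0.0583]
tcp_rot: [0.989, 0.147, -0.0, -0.0]
contact_force: [-2.2, 0.0, -0.2]
opening: 0.002
finger_force: 1.1
```

Emit:
{"name": "jog_arm", "arguments": {
  "increments": [
    {"dx": 0.008,"dy": 0.0024,"dz": 0,"ax": 0,"ay": 0,"az": 0,"gripper": -1},
    {"dx": 0.016,"dy": 0.0048,"dz": 0,"ax": 0,"ay": 0,"az": 0,"gripper": -1},
    {"dx": 0.024,"dy": 0.007,"dz": 0,"ax": 0,"ay": 0,"az": 0,"gripper": -1}
  ]
}}

```text
time: 4.55
eef_pos: [0.4775, 0.2629, 0.0584]
tcp_rot: [0.989, 0.147, 0.0, -0.0]
contact_force: [-1.8, -0.1, 1.9]
opening: -0.003
finger_force: 1.1
```

Emit:
{"name": "jog_arm", "arguments": {
  "increments": [
    {"dx": 0.008,"dy": 0.0024,"dz": 0,"ax": 0,"ay": 0,"az": 0,"gripper": -1},
    {"dx": 0.016,"dy": 0.0048,"dz": 0,"ax": 0,"ay": 0,"az": 0,"gripper": -1},
    {"dx": 0.024,"dy": 0.007,"dz": 0,"ax": 0,"ay": 0,"az": 0,"gripper": -1}
  ]
}}

```text
time: 4.85
eef_pos: [0.4795, 0.2635, 0.0581]
tcp_rot: [0.989, 0.147, -0.001, 0.0]
contact_force: [-5.8, -0.7, 4.5]
opening: -0.0
finger_force: 3.1
```

Emit:
{"name": "jog_arm", "arguments": {
  "increments": [
    {"dx": 0.004,"dy": 0.0012,"dz": 0,"ax": 0,"ay": 0,"az": 0,"gripper": -1},
    {"dx": 0.008,"dy": 0.0024,"dz": 0,"ax": 0,"ay": 0,"az": 0,"gripper": -1},
    {"dx": 0.012,"dy": 0.0036,"dz": 0,"ax": 0,"ay": 0,"az": 0,"gripper": -1}
  ]
}}

```text
time: 5.15
eef_pos: [0.4794, 0.2635, 0.0575]
tcp_rot: [0.989, 0.147, -0.004, 0.001]
contact_force: [-6.8, -3.1, 4.6]
opening: 0.001
finger_force: 4.3
```

Emit:
{"name": "jog_arm", "arguments": {
  "increments": [
    {"dx": 0.004,"dy": 0.0012,"dz": 0,"ax": 0,"ay": 0,"az": 0,"gripper": -1},
    {"dx": 0.008,"dy": 0.0024,"dz": 0,"ax": 0,"ay": 0,"az": 0,"gripper": -1},
    {"dx": 0.012,"dy": 0.0036,"dz": 0,"ax": 0,"ay": 0,"az": 0,"gripper": -1},
    {"dx": 0.012,"dy": 0.0036,"dz": 0,"ax": 0,"ay": 0,"az": 0,"gripper": -1}
  ]
}}

```text
time: 5.55
eef_pos: [0.4793, 0.2635, 0.0568]
tcp_rot: [0.989, 0.147, -0.006, 0.001]
contact_force: [-10.5, -2.5, 5.1]
opening: 0.0
finger_force: 5.5
```

```bash
python3 look.py w4
```

```text
[0.47928664 0.26350599 0.05684231] [ 0.95658134  0.29123875 -0.01149481] 5.6 [3.17135197e-01 2.67729125e-01 2.00736164e+00 1.20452004e-05
 8.77999425e-01 1.59238082e+00]
-60 45 [397.5  11.1]
-60 -32 [375.8 182.3]
-60 -72 [366.5 252.2]
0 45 [259.3   9.3]
0 -32 [258.2 181.6]
0 -72 [257.8 251.9]
60 45 [120.7   9.2]
60 -32 [140.3 181. ]
60 -72 [148.8 251.2]
```

View pics/w4L.png

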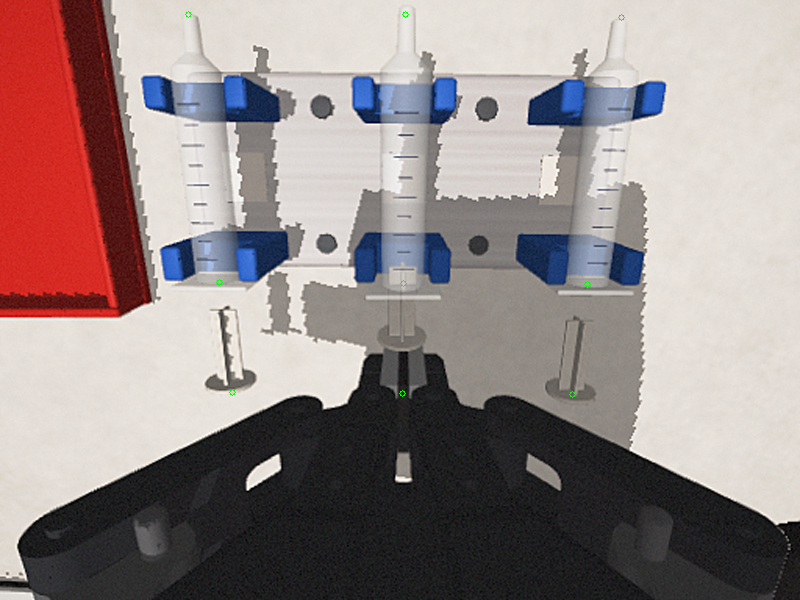

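The middle plunger stopped dead: over 2.9 mm of extra command the tip did not move, and the force reached 10.5 N. The disc face is about 54 mm from the grip point, 16 mm short of home. The middle flange (row 297, against 287 for its neighbours) and nozzle look slightly shifted. I'll back off and compare depths.

Emit:
{"name": "jog_arm", "arguments": {
  "increments": [
    {"dx": -0.03,"dy": -0.009,"dz": 0,"ax": 0,"ay": 0,"az": 0,"gripper": -1},
    {"dx": -0.08,"dy": -0.024,"dz": 0,"ax": 0,"ay": 0,"az": 0,"gripper": -1},
    {"dx": -0.08,"dy": -0.024,"dz": 0,"ax": 0,"ay": 0,"az": 0,"gripper": -1},
    {"dx": -0.08,"dy": -0.024,"dz": 0,"ax": 0,"ay": 0,"az": 0,"gripper": -1}
  ]
}}

```text
time: 6.0
eef_pos: [0.4742, 0.2618, 0.0587]
tcp_rot: [0.989, 0.147, 0.001, -0.0]
contact_force: [0.1, 0.2, 0.1]
opening: 0.004
finger_force: 0.0
```

```bash
python3 look.py w5|head -2
cat > prof.py <<'E'
from h import *
import sys
c=dict(np.load('pics/%s.npz'%sys.argv[1]))
u=np.array([.9583,.2857,0]);v=np.array([-.2857,.9583,0]);g=np.array([.5414,.2821,0])
K=c['camera_matrix'];E=c['extrinsics']
rr,cc=np.mgrid[0:384,0:512];px=np.stack([cc,rr],-1).reshape(-1,1,2).astype(float)
n=cv2.undistortPoints(px,K,c['dist'])[:,0];D=c['depth'].ravel()
P=(np.stack([n[:,0],-n[:,1],-np.ones(len(n))],1)*D[:,None])@E[:3,:3].T+E[:3,3]
P=P[D>0];X=(P-g)@u*1000;Y=(P-g)@v*1000;Z=P[:,2]*1000
for k in(60,0,-60):
  out=[]
  for a in range(-80,52,4):
    m=(abs(Y-k)<12)&(X>=a)&(X<a+4)&(Z<70)
    out.append((a,round(float(np.percentile(Z[m],95)),0) if m.sum()>5 else None))
  print(k,out)
  m=(abs(Y-k)<9)&(Z>25)&(Z<53)&(X<-33)
  print('  rear pts x',np.percentile(X[m],[0,2,10,50,100]).round(1) if m.sum() else None)
E
python3 prof.py w4; python3 prof.py w5
```

```text
[0.47431251 0.26176602 0.05870751] [0.95680133 0.29073699 0.00179356] 6.05 [ 3.16977433e-01  2.48953846e-01  2.02671690e+00 -9.36790780e-05
  8.64129486e-01  1.59283705e+00]
60 [(-80, 0.0), (-76, 0.0), (-72, 46.0), (-68, 49.0), (-64, 44.0), (-60, 45.0), (-56, 45.0), (-52, 45.0), (-48, 45.0), (-44, 45.0), (-40, 0.0), (-36, 50.0), (-32, 50.0), (-28, 48.0), (-24, 48.0), (-20, 48.0), (-16, 48.0), (-12, 48.0), (-8, 48.0), (-4, 48.0), (0, 48.0), (4, 48.0), (8, 48.0), (12, 48.0), (16, 48.0), (20, 48.0), (24, 48.0), (28, 48.0), (32, 46.0), (36, 44.0), (40, 43.0), (44, 42.0), (48, 0.0)]
  rear pts x [-69.1 -67.9 -67.3 -58.2 -40.7]
0 [(-80, None), (-76, 69.0), (-72, 70.0), (-68, 69.0), (-64, 69.0), (-60, 69.0), (-56, 68.0), (-52, 41.0), (-48, 43.0), (-44, 44.0), (-40, 44.0), (-36, 50.0), (-32, 48.0), (-28, 49.0), (-24, 50.0), (-20, 50.0), (-16, 51.0), (-12, 52.0), (-8, 53.0), (-4, 54.0), (0, 55.0), (4, 55.0), (8, 56.0), (12, 57.0), (16, 58.0), (20, 58.0), (24, 59.0), (28, 59.0), (32, 57.0), (36, 57.0), (40, 57.0), (44, 0.0), (48, 0.0)]
  rear pts x [-59.4 -58.7 -54.7 -51.  -33. ]
-60 [(-80, 0.
[... 1109 characters left out ...]
-16, 48.0), (-12, 48.0), (-8, 48.0), (-4, 48.0), (0, 48.0), (4, 48.0), (8, 48.0), (12, 48.0), (16, 48.0), (20, 48.0), (24, 48.0), (28, 48.0), (32, 46.0), (36, 44.0), (40, 44.0), (44, 42.0), (48, 0.0)]
  rear pts x [-64.2 -63.8 -59.9 -50.8 -34.1]
-60 [(-80, 0.0), (-76, 1.0), (-72, 49.0), (-68, 45.0), (-64, 45.0), (-60, 45.0), (-56, 45.0), (-52, 45.0), (-48, 45.0), (-44, 0.0), (-40, 0.0), (-36, 51.0), (-32, 50.0), (-28, 48.0), (-24, 48.0), (-20, 48.0), (-16, 48.0), (-12, 48.0), (-8, 48.0), (-4, 48.0), (0, 48.0), (4, 48.0), (8, 48.0), (12, 48.0), (16, 48.0), (20, 48.0), (24, 48.0), (28, 48.0), (32, 46.0), (36, 44.0), (40, 43.0), (44, 1.0), (48, 0.0)]
  rear pts x [-72.2 -71.3 -70.6 -60.7 -33. ]
```

Depths settle it. While pressed the nose tipped up, and it settled back level on release. The middle plunger sticks with its face 55–56 mm from the grip point. Next is the left slot (face at −68).

Emit:
{"name": "jog_arm", "arguments": {
  "increments": [
    {"dx": -0.2,"dy": -0.06,"dz": 0,"ax": 0,"ay": 0,"az": 0,"gripper": -1},
    {"dx": -0.25,"dy": 0.1,"dz": 0,"ax": 0,"ay": 0,"az": 0,"gripper": -1},
    {"dx": -0.334,"dy": 0.423,"dz": 0,"ax": 0,"ay": 0,"az": 0,"gripper": -1},
    {"dx": -0.334,"dy": 0.423,"dz": 0,"ax": 0,"ay": 0,"az": 0,"gripper": -1},
    {"dx": -0.334,"dy": 0.423,"dz": 0,"ax": 0,"ay": 0,"az": 0,"gripper": -1}
  ]
}}

```text
time: 6.55
eef_pos: [0.4337, 0.3131, 0.0585]
tcp_rot: [0.989, 0.148, 0.0, 0.0]
contact_force: [0.3, 0.7, 0.2]
opening: -0.004
finger_force: 0.0
```

Emit:
{"name": "jog_arm", "arguments": {
  "increments": [
    {"dx": 0.064,"dy": 0.019,"dz": 0,"ax": 0,"ay": 0,"az": 0,"gripper": -1},
    {"dx": 0.096,"dy": 0.029,"dz": 0,"ax": 0,"ay": 0,"az": 0,"gripper": -1},
    {"dx": 0.12,"dy": 0.036,"dz": 0,"ax": 0,"ay": 0,"az": 0,"gripper": -1},
    {"dx": 0.136,"dy": 0.04,"dz": 0,"ax": 0,"ay": 0,"az": 0,"gripper": -1},
    {"dx": 0.144,"dy": 0.043,"dz": 0,"ax": 0,"ay": 0,"az": 0,"gripper": -1}
  ]
}}

```text
time: 7.05
eef_pos: [0.4509, 0.3171, 0.0581]
tcp_rot: [0.989, 0.147, -0.001, 0.0]
contact_force: [-1.0, -1.4, 1.1]
opening: -0.001
finger_force: 0.6
```

Emit:
{"name": "jog_arm", "arguments": {
  "increments": [
    {"dx": 0.01,"dy": 0.003,"dz": 0,"ax": 0,"ay": 0,"az": 0,"gripper": -1},
    {"dx": 0.02,"dy": 0.006,"dz": 0,"ax": 0,"ay": 0,"az": 0,"gripper": -1},
    {"dx": 0.03,"dy": 0.009,"dz": 0,"ax": 0,"ay": 0,"az": 0,"gripper": -1},
    {"dx": 0.04,"dy": 0.012,"dz": 0,"ax": 0,"ay": 0,"az": 0,"gripper": -1}
  ]
}}

```text
time: 7.45
eef_pos: [0.4556, 0.319, 0.0583]
tcp_rot: [0.989, 0.147, -0.0, 0.0]
contact_force: [-0.9, -1.5, 2.2]
opening: -0.001
finger_force: 0.6
```

Emit:
{"name": "jog_arm", "arguments": {
  "increments": [
    {"dx": 0.01,"dy": 0.003,"dz": 0,"ax": 0,"ay": 0,"az": 0,"gripper": -1},
    {"dx": 0.02,"dy": 0.006,"dz": 0,"ax": 0,"ay": 0,"az": 0,"gripper": -1},
    {"dx": 0.03,"dy": 0.009,"dz": 0,"ax": 0,"ay": 0,"az": 0,"gripper": -1},
    {"dx": 0.04,"dy": 0.012,"dz": 0,"ax": 0,"ay": 0,"az": 0,"gripper": -1}
  ]
}}

```text
time: 7.85
eef_pos: [0.4605, 0.3205, 0.0583]
tcp_rot: [0.989, 0.147, -0.0, 0.0]
contact_force: [-1.7, -1.4, 0.2]
opening: -0.001
finger_force: 0.6
```

Emit:
{"name": "jog_arm", "arguments": {
  "increments": [
    {"dx": 0.01,"dy": 0.003,"dz": 0,"ax": 0,"ay": 0,"az": 0,"gripper": -1},
    {"dx": 0.02,"dy": 0.006,"dz": 0,"ax": 0,"ay": 0,"az": 0,"gripper": -1},
    {"dx": 0.03,"dy": 0.009,"dz": 0,"ax": 0,"ay": 0,"az": 0,"gripper": -1},
    {"dx": 0.04,"dy": 0.012,"dz": 0,"ax": 0,"ay": 0,"az": 0,"gripper": -1}
  ]
}}

```text
time: 8.25
eef_pos: [0.4653, 0.3219, 0.0583]
tcp_rot: [0.989, 0.147, 0.0, 0.0]
contact_force: [-0.5, -0.9, 0.5]
opening: -0.001
finger_force: 0.6
```

Emit:
{"name": "jog_arm", "arguments": {
  "increments": [
    {"dx": 0.01,"dy": 0.003,"dz": 0,"ax": 0,"ay": 0,"az": 0,"gripper": -1},
    {"dx": 0.02,"dy": 0.006,"dz": 0,"ax": 0,"ay": 0,"az": 0,"gripper": -1},
    {"dx": 0.03,"dy": 0.009,"dz": 0,"ax": 0,"ay": 0,"az": 0,"gripper": -1},
    {"dx": 0.04,"dy": 0.012,"dz": 0,"ax": 0,"ay": 0,"az": 0,"gripper": -1}
  ]
}}

```text
time: 8.65
eef_pos: [0.4701, 0.3234, 0.0583]
tcp_rot: [0.989, 0.147, -0.0, 0.0]
contact_force: [-0.9, -1.2, 0.4]
opening: 0.002
finger_force: 0.6
```

Emit:
{"name": "jog_arm", "arguments": {
  "increments": [
    {"dx": 0.01,"dy": 0.003,"dz": 0,"ax": 0,"ay": 0,"az": 0,"gripper": -1},
    {"dx": 0.02,"dy": 0.006,"dz": 0,"ax": 0,"ay": 0,"az": 0,"gripper": -1},
    {"dx": 0.03,"dy": 0.009,"dz": 0,"ax": 0,"ay": 0,"az": 0,"gripper": -1},
    {"dx": 0.04,"dy": 0.012,"dz": 0,"ax": 0,"ay": 0,"az": 0,"gripper": -1}
  ]
}}

```text
time: 9.05
eef_pos: [0.4749, 0.3248, 0.0583]
tcp_rot: [0.989, 0.147, -0.0, 0.0]
contact_force: [-1.5, -1.8, 0.7]
opening: 0.001
finger_force: 0.6
```

Emit:
{"name": "jog_arm", "arguments": {
  "increments": [
    {"dx": 0.01,"dy": 0.003,"dz": 0,"ax": 0,"ay": 0,"az": 0,"gripper": -1},
    {"dx": 0.018,"dy": 0.0053,"dz": 0,"ax": 0,"ay": 0,"az": 0,"gripper": -1},
    {"dx": 0.026,"dy": 0.0078,"dz": 0,"ax": 0,"ay": 0,"az": 0,"gripper": -1},
    {"dx": 0.03,"dy": 0.009,"dz": 0,"ax": 0,"ay": 0,"az": 0,"gripper": -1}
  ]
}}

```text
time: 9.45
eef_pos: [0.4784, 0.3259, 0.0583]
tcp_rot: [0.989, 0.147, -0.0, -0.0]
contact_force: [-1.5, -1.5, 1.4]
opening: -0.002
finger_force: 1.0
```

Emit:
{"name": "jog_arm", "arguments": {
  "increments": [
    {"dx": 0.005,"dy": 0.0015,"dz": 0,"ax": 0,"ay": 0,"az": 0,"gripper": -1},
    {"dx": 0.01,"dy": 0.003,"dz": 0,"ax": 0,"ay": 0,"az": 0,"gripper": -1},
    {"dx": 0.015,"dy": 0.0045,"dz": 0,"ax": 0,"ay": 0,"az": 0,"gripper": -1}
  ]
}}

```text
time: 9.75
eef_pos: [0.4786, 0.3259, 0.0582]
tcp_rot: [0.989, 0.147, -0.003, 0.001]
contact_force: [-7.8, -3.4, 5.6]
opening: 0.0
finger_force: 4.0
```

```bash
python3 look.py w6|head -2;python3 prof.py w6
```

```text
[0.47859697 0.32592159 0.05817748] [ 0.95672336  0.29094955 -0.00536309] 9.8 [4.22616459e-01 3.23412598e-01 1.93168848e+00 2.92256154e-04
 8.91869394e-01 1.69800387e+00]
60 [(-80, None), (-76, None), (-72, None), (-68, None), (-64, None), (-60, 70.0), (-56, 70.0), (-52, 70.0), (-48, 70.0), (-44, 70.0), (-40, 69.0), (-36, 50.0), (-32, 50.0), (-28, 48.0), (-24, 48.0), (-20, 48.0), (-16, 48.0), (-12, 48.0), (-8, 48.0), (-4, 48.0), (0, 48.0), (4, 48.0), (8, 48.0), (12, 48.0), (16, 48.0), (20, 48.0), (24, 48.0), (28, 48.0), (32, 47.0), (36, 44.0), (40, 44.0), (44, 43.0), (48, 0.0)]
  rear pts x [-42.  -41.5 -41.2 -36.6 -33.7]
0 [(-80, 0.0), (-76, 0.0), (-72, 0.0), (-68, 0.0), (-64, 0.0), (-60, 0.0), (-56, 38.0), (-52, 49.0), (-48, 45.0), (-44, 46.0), (-40, 46.0), (-36, 50.0), (-32, 50.0), (-28, 48.0), (-24, 48.0), (-20, 48.0), (-16, 48.0), (-12, 48.0), (-8, 48.0), (-4, 48.0), (0, 48.0), (4, 48.0), (8, 48.0), (12, 48.0), (16, 48.0), (20, 48.0), (24, 48.0), (28, 48.0), (32, 46.0), (36, 44.0), (40, 44.0), (44, 42.0), (48, 1.0)]
  rear pts x [-52.5 -51.8 -51.2 -47.9 -34.6]
-60 [(-80, 0.0), (-76, 0.0), (-72, 49.0), (-68, 45.0), (-64, 45.0), (-60, 45.0), (-56, 45.0), (-52, 45.0), (-48, 45.0), (-44, 1.0), (-40, 0.0), (-36, 50.0), (-32, 50.0), (-28, 48.0), (-24, 48.0), (-20, 48.0), (-16, 48.0), (-12, 48.0), (-8, 48.0), (-4, 48.0), (0, 48.0), (4, 48.0), (8, 48.0), (12, 48.0), (16, 48.0), (20, 48.0), (24, 47.0), (28, 46.0), (32, 44.0), (36, 42.0), (40, 41.0), (44, 1.0), (48, 0.0)]
  rear pts x [-72.3 -71.3 -70.6 -62.2 -33. ]
```

Left ran home at 2 N and came up against its end stop with the face at 38 mm. Now the right slot.

Emit:
{"name": "jog_arm", "arguments": {
  "increments": [
    {"dx": -0.1,"dy": -0.03,"dz": 0,"ax": 0,"ay": 0,"az": 0,"gripper": -1},
    {"dx": -0.44,"dy": -0.131,"dz": 0,"ax": 0,"ay": 0,"az": 0,"gripper": -1},
    {"dx": -0.44,"dy": -0.131,"dz": 0,"ax": 0,"ay": 0,"az": 0,"gripper": -1}
  ]
}}

```text
time: 10.1
eef_pos: [0.4209, 0.3087, 0.0554]
tcp_rot: [0.989, 0.148, -0.004, 0.001]
contact_force: [0.2, -0.4, -0.4]
opening: -0.002
finger_force: 0.0
```

Emit:
{"name": "jog_arm", "arguments": {
  "increments": [
    {"dx": 0.286,"dy": -0.958,"dz": 0,"ax": 0,"ay": 0,"az": 0,"gripper": -1},
    {"dx": 0.286,"dy": -0.958,"dz": 0,"ax": 0,"ay": 0,"az": 0,"gripper": -1},
    {"dx": 0.286,"dy": -0.958,"dz": 0,"ax": 0,"ay": 0,"az": 0,"gripper": -1},
    {"dx": 0.286,"dy": -0.958,"dz": 0,"ax": 0,"ay": 0,"az": 0,"gripper": -1},
    {"dx": 0.286,"dy": -0.958,"dz": 0,"ax": 0,"ay": 0,"az": 0,"gripper": -1}
  ]
}}

```text
time: 10.6
eef_pos: [0.4622, 0.1959, 0.0586]
tcp_rot: [0.989, 0.146, 0.001, -0.0]
contact_force: [0.1, -0.1, -0.4]
opening: 0.001
finger_force: 0.0
```

Emit:
{"name": "jog_arm", "arguments": {
  "increments": [
    {"dx": 0.08,"dy": 0.024,"dz": 0,"ax": 0,"ay": 0,"az": 0,"gripper": -1},
    {"dx": 0.12,"dy": 0.036,"dz": 0,"ax": 0,"ay": 0,"az": 0,"gripper": -1},
    {"dx": 0.14,"dy": 0.042,"dz": 0,"ax": 0,"ay": 0,"az": 0,"gripper": -1},
    {"dx": 0.152,"dy": 0.045,"dz": 0,"ax": 0,"ay": 0,"az": 0,"gripper": -1},
    {"dx": 0.16,"dy": 0.048,"dz": 0,"ax": 0,"ay": 0,"az": 0,"gripper": -1},
    {"dx": 0.17,"dy": 0.051,"dz": 0,"ax": 0,"ay": 0,"az": 0,"gripper": -1}
  ]
}}

```text
time: 11.2
eef_pos: [0.481, 0.2019, 0.0577]
tcp_rot: [0.989, 0.147, -0.001, -0.0]
contact_force: [-2.3, -0.6, 0.9]
opening: 0.001
finger_force: 1.5
```

Emit:
{"name": "jog_arm", "arguments": {
  "increments": [
    {"dx": 0.01,"dy": 0.003,"dz": 0,"ax": 0,"ay": 0,"az": 0,"gripper": -1},
    {"dx": 0.02,"dy": 0.006,"dz": 0,"ax": 0,"ay": 0,"az": 0,"gripper": -1},
    {"dx": 0.03,"dy": 0.009,"dz": 0,"ax": 0,"ay": 0,"az": 0,"gripper": -1},
    {"dx": 0.04,"dy": 0.012,"dz": 0,"ax": 0,"ay": 0,"az": 0,"gripper": -1}
  ]
}}

```text
time: 11.6
eef_pos: [0.4868, 0.2033, 0.0583]
tcp_rot: [0.989, 0.147, -0.0, -0.0]
contact_force: [-3.7, -0.8, -0.2]
opening: -0.0
finger_force: 1.5
```

Emit:
{"name": "jog_arm", "arguments": {
  "increments": [
    {"dx": 0.01,"dy": 0.003,"dz": 0,"ax": 0,"ay": 0,"az": 0,"gripper": -1},
    {"dx": 0.02,"dy": 0.006,"dz": 0,"ax": 0,"ay": 0,"az": 0,"gripper": -1},
    {"dx": 0.03,"dy": 0.009,"dz": 0,"ax": 0,"ay": 0,"az": 0,"gripper": -1},
    {"dx": 0.04,"dy": 0.012,"dz": 0,"ax": 0,"ay": 0,"az": 0,"gripper": -1}
  ]
}}

```text
time: 12.0
eef_pos: [0.4918, 0.2048, 0.0583]
tcp_rot: [0.989, 0.147, -0.0, -0.0]
contact_force: [-3.1, 0.6, 1.1]
opening: -0.002
finger_force: 1.5
```

Emit:
{"name": "jog_arm", "arguments": {
  "increments": [
    {"dx": 0.01,"dy": 0.003,"dz": 0,"ax": 0,"ay": 0,"az": 0,"gripper": -1},
    {"dx": 0.02,"dy": 0.006,"dz": 0,"ax": 0,"ay": 0,"az": 0,"gripper": -1},
    {"dx": 0.03,"dy": 0.009,"dz": 0,"ax": 0,"ay": 0,"az": 0,"gripper": -1},
    {"dx": 0.04,"dy": 0.012,"dz": 0,"ax": 0,"ay": 0,"az": 0,"gripper": -1}
  ]
}}

```text
time: 12.4
eef_pos: [0.4966, 0.2062, 0.0584]
tcp_rot: [0.989, 0.147, 0.0, -0.0]
contact_force: [-3.3, 1.3, 1.2]
opening: -0.0
finger_force: 1.5
```

Emit:
{"name": "jog_arm", "arguments": {
  "increments": [
    {"dx": 0.01,"dy": 0.003,"dz": 0,"ax": 0,"ay": 0,"az": 0,"gripper": -1},
    {"dx": 0.02,"dy": 0.006,"dz": 0,"ax": 0,"ay": 0,"az": 0,"gripper": -1},
    {"dx": 0.03,"dy": 0.009,"dz": 0,"ax": 0,"ay": 0,"az": 0,"gripper": -1},
    {"dx": 0.04,"dy": 0.012,"dz": 0,"ax": 0,"ay": 0,"az": 0,"gripper": -1}
  ]
}}

```text
time: 12.8
eef_pos: [0.5014, 0.2076, 0.0583]
tcp_rot: [0.989, 0.147, 0.0, 0.0]
contact_force: [-3.4, 0.7, 1.5]
opening: 0.001
finger_force: 1.5
```

Emit:
{"name": "jog_arm", "arguments": {
  "increments": [
    {"dx": 0.01,"dy": 0.003,"dz": 0,"ax": 0,"ay": 0,"az": 0,"gripper": -1},
    {"dx": 0.02,"dy": 0.006,"dz": 0,"ax": 0,"ay": 0,"az": 0,"gripper": -1},
    {"dx": 0.03,"dy": 0.009,"dz": 0,"ax": 0,"ay": 0,"az": 0,"gripper": -1},
    {"dx": 0.04,"dy": 0.012,"dz": 0,"ax": 0,"ay": 0,"az": 0,"gripper": -1}
  ]
}}

```text
time: 13.2
eef_pos: [0.5062, 0.2091, 0.0583]
tcp_rot: [0.989, 0.147, 0.0, -0.0]
contact_force: [-2.7, 0.3, 1.2]
opening: 0.003
finger_force: 1.5
```

Emit:
{"name": "jog_arm", "arguments": {
  "increments": [
    {"dx": 0.01,"dy": 0.003,"dz": 0,"ax": 0,"ay": 0,"az": 0,"gripper": -1},
    {"dx": 0.02,"dy": 0.006,"dz": 0,"ax": 0,"ay": 0,"az": 0,"gripper": -1},
    {"dx": 0.03,"dy": 0.009,"dz": 0,"ax": 0,"ay": 0,"az": 0,"gripper": -1},
    {"dx": 0.04,"dy": 0.012,"dz": 0,"ax": 0,"ay": 0,"az": 0,"gripper": -1},
    {"dx": 0.05,"dy": 0.015,"dz": 0,"ax": 0,"ay": 0,"az": 0,"gripper": -1}
  ]
}}

```text
time: 13.7
eef_pos: [0.5122, 0.2108, 0.0583]
tcp_rot: [0.989, 0.147, -0.0, 0.0]
contact_force: [-4.9, 0.1, 2.1]
opening: 0.001
finger_force: 2.4
```

Emit:
{"name": "jog_arm", "arguments": {
  "increments": [
    {"dx": 0.005,"dy": 0.0015,"dz": 0,"ax": 0,"ay": 0,"az": 0,"gripper": -1},
    {"dx": 0.01,"dy": 0.003,"dz": 0,"ax": 0,"ay": 0,"az": 0,"gripper": -1},
    {"dx": 0.015,"dy": 0.0045,"dz": 0,"ax": 0,"ay": 0,"az": 0,"gripper": -1}
  ]
}}

```text
time: 14.0
eef_pos: [0.5123, 0.2109, 0.0581]
tcp_rot: [0.989, 0.147, -0.003, 0.0]
contact_force: [-9.8, -2.1, 7.4]
opening: -0.003
finger_force: 4.8
```

Right also ran home, stopping hard at the 38 mm position. Only the middle one sticks, so I'll go and lift that.

Emit:
{"name": "jog_arm", "arguments": {
  "increments": [
    {"dx": -0.06,"dy": -0.018,"dz": 0,"ax": 0,"ay": 0,"az": 0,"gripper": -1},
    {"dx": -0.12,"dy": -0.036,"dz": 0,"ax": 0,"ay": 0,"az": 0,"gripper": -1},
    {"dx": -0.12,"dy": -0.036,"dz": 0.3,"ax": 0,"ay": 0,"az": 0,"gripper": -1},
    {"dx": -0.12,"dy": -0.036,"dz": 0.75,"ax": 0,"ay": 0,"az": 0,"gripper": -1},
    {"dx": -0.12,"dy": -0.036,"dz": 0.75,"ax": 0,"ay": 0,"az": 0,"gripper": -1}
  ]
}}

```text
time: 14.5
eef_pos: [0.5042, 0.2078, 0.1558]
tcp_rot: [0.989, 0.147, 0.008, -0.0]
contact_force: [0.9, -0.2, 0.4]
opening: 0.0
finger_force: 0.0
```

Emit:
{"name": "jog_arm", "arguments": {
  "increments": [
    {"dx": 0.351,"dy": 0.627,"dz": 0,"ax": 0,"ay": 0,"az": 0,"gripper": -0.2},
    {"dx": 0.351,"dy": 0.627,"dz": 0,"ax": 0,"ay": 0,"az": 0,"gripper": -0.2},
    {"dx": 0.351,"dy": 0.627,"dz": 0,"ax": 0,"ay": 0,"az": 0,"gripper": -0.2},
    {"dx": 0.351,"dy": 0.627,"dz": 0,"ax": 0,"ay": 0,"az": 0,"gripper": -0.2},
    {"dx": 0.351,"dy": 0.627,"dz": 0,"ax": 0,"ay": 0,"az": 0,"gripper": -0.2}
  ]
}}

```text
time: 15.0
eef_pos: [0.5411, 0.2815, 0.1477]
tcp_rot: [0.989, 0.147, -0.0, 0.0]
contact_force: [0.0, 0.1, -1.1]
opening: 0.4
finger_force: 0.0
```

```bash
python3 look.py w7|head -2;python3 prof.py w7 | grep rear
```

```text
[0.54107098 0.28135909 0.14782029] [ 9.56976469e-01  2.90164494e-01 -7.77287864e-04] 15.05 [ 3.13426309e-01  2.54867052e-01  1.82472354e+00 -3.61596763e-04
  1.06278553e+00  1.58999971e+00]
  rear pts x [-37.1 -36.7 -36.4 -35.6 -34.9]
  rear pts x [-52.9 -52.1 -51.5 -48.7 -33.1]
  rear pts x [-37.7 -37.6 -37.3 -36.2 -35. ]
```

View pics/w7L.png

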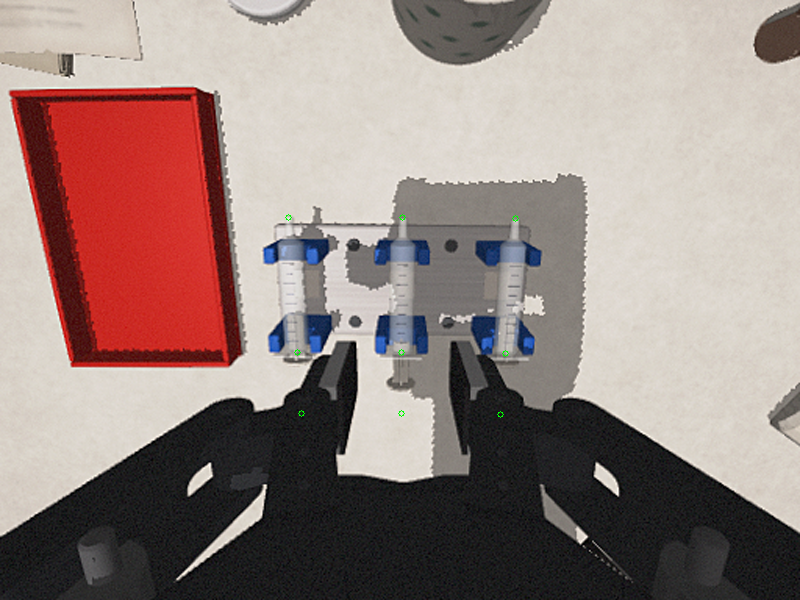

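The wrist view shows the fingers straddling the middle barrel symmetrically (350–455, barrel 402). The left and right discs read 37–38 mm, so they are home. Descending.

Emit:
{"name": "jog_arm", "arguments": {
  "increments": [
    {"dx": 0.003,"dy": 0.005,"dz": -0.3,"ax": 0,"ay": 0,"az": 0,"gripper": -0.35},
    {"dx": 0.003,"dy": 0.005,"dz": -0.5,"ax": 0,"ay": 0,"az": 0,"gripper": -0.35},
    {"dx": 0.003,"dy": 0.005,"dz": -0.65,"ax": 0,"ay": 0,"az": 0,"gripper": -0.35},
    {"dx": 0.003,"dy": 0.005,"dz": -0.76,"ax": 0,"ay": 0,"az": 0,"gripper": -0.35},
    {"dx": 0.003,"dy": 0.005,"dz": -0.815,"ax": 0,"ay": 0,"az": 0,"gripper": -0.35},
    {"dx": 0.003,"dy": 0.005,"dz": -0.815,"ax": 0,"ay": 0,"az": 0,"gripper": -0.35}
  ]
}}

```text
time: 15.65
eef_pos: [0.5416, 0.2824, 0.0499]
tcp_rot: [0.989, 0.147, -0.001, 0.0]
contact_force: [0.1, -0.3, 0.4]
opening: 0.323
finger_force: 0.0
```

Emit:
{"name": "jog_arm", "arguments": {
  "increments": [
    {"dx": 0,"dy": 0,"dz": 0,"ax": 0,"ay": 0,"az": 0,"gripper": -1},
    {"dx": 0,"dy": 0,"dz": 0,"ax": 0,"ay": 0,"az": 0,"gripper": -1},
    {"dx": 0,"dy": 0,"dz": 0,"ax": 0,"ay": 0,"az": 0,"gripper": -1},
    {"dx": 0,"dy": 0,"dz": 0,"ax": 0,"ay": 0,"az": 0,"gripper": -1},
    {"dx": 0,"dy": 0,"dz": 0,"ax": 0,"ay": 0,"az": 0,"gripper": -1}
  ],
  "force": 25
}}

```text
time: 16.15
eef_pos: [0.5427, 0.2832, 0.0515]
tcp_rot: [0.989, 0.147, 0.001, -0.0]
contact_force: [-1.1, 0.3, 3.1]
opening: 0.145
finger_force: 26.4
```

Emit:
{"name": "jog_arm", "arguments": {
  "increments": [
    {"dx": 0,"dy": 0,"dz": 0.1,"ax": 0,"ay": 0,"az": 0,"gripper": -1},
    {"dx": 0,"dy": 0,"dz": 0.25,"ax": 0,"ay": 0,"az": 0,"gripper": -1},
    {"dx": 0,"dy": 0,"dz": 0.45,"ax": 0,"ay": 0,"az": 0,"gripper": -1},
    {"dx": 0,"dy": 0,"dz": 0.6,"ax": 0,"ay": 0,"az": 0,"gripper": -1},
    {"dx": 0,"dy": 0,"dz": 0.7,"ax": 0,"ay": 0,"az": 0,"gripper": -1},
    {"dx": 0,"dy": 0,"dz": 0.7,"ax": 0,"ay": 0,"az": 0,"gripper": -1}
  ]
}}

```text
time: 16.75
eef_pos: [0.5432, 0.2834, 0.1372]
tcp_rot: [0.989, 0.147, 0.002, -0.0]
contact_force: [-0.6, 0.1, -0.0]
opening: 0.148
finger_force: 26.0
```

```bash
python3 look.py w8|head -1
python3 - <<'E'
from h import *
c=dict(np.load('pics/w8.npz'));s=get_state();print(s['contact_force'])
f=c['frame'].astype(int);r=((f[...,2]-f[...,0]>70)&(f[...,2]>90)).astype(np.uint8)
n,l,st,ce=cv2.connectedComponentsWithStats(r);i=1+np.argmax(st[1:,4]);print(st[i])
ys,xs=np.nonzero(l==i);P=np.array([dep(c,(x,y)) for x,y in zip(xs[::7],ys[::7])])
top=P[(P[:,2]>.018)&(P[:,2]<.026)];q=cv2.minAreaRect((top[:,:2]*1000).astype(np.float32));print(q,np.median(P[:,2]))
# held syringe
rr,cc=np.mgrid[0:384:2,0:512:2];pts=np.array([dep(c,(x,y)) for x,y in zip(cc.ravel(),rr.ravel())])
T=s['eef_pos'];u=np.array([.957,.290,0]);v=np.array([-.290,.957,0])
d=pts-T;X=d@u*1000;Y=d@v*1000;Z=d[:,2]*1000
for a in range(-64,60,6):
    m=(abs(Y)<6)&(X>=a)&(X<a+6)&(abs(Z+8)<25);print(a,m.sum(),np.percentile(Z[m],95).round(1) if m.sum()>2 else None,end='; ')
E
```

```text
[0.54236499 0.28303418 0.13549376] [0.95676398 0.2908597  0.00182139] 16.8 [3.15286132e-01 2.72889318e-01 1.82774626e+00 8.38647889e-06
[-0.58272487  0.76349969 -0.40606181]
[    0    58   145   185 17891]
((523.8491821289062, 446.2987060546875), (164.21522521972656, 104.48272705078125), 16.765111923217773) 0.0033489842258329627
-64 0 None; -58 0 None; -52 0 None; -46 0 None; -40 0 None; -34 50 -1.0; -28 48 -1.9; -22 55 -1.7; -16 58 -1.4; -10 58 0.3; -4 65 -1.1; 2 63 -1.8; 8 68 -1.5; 14 66 -1.5; 20 74 -1.3; 26 85 -1.7; 32 45 -3.4; 38 32 -5.9; 44 6 -6.3; 50 0 None; 56 0 None;
```

View pics/w8L.png

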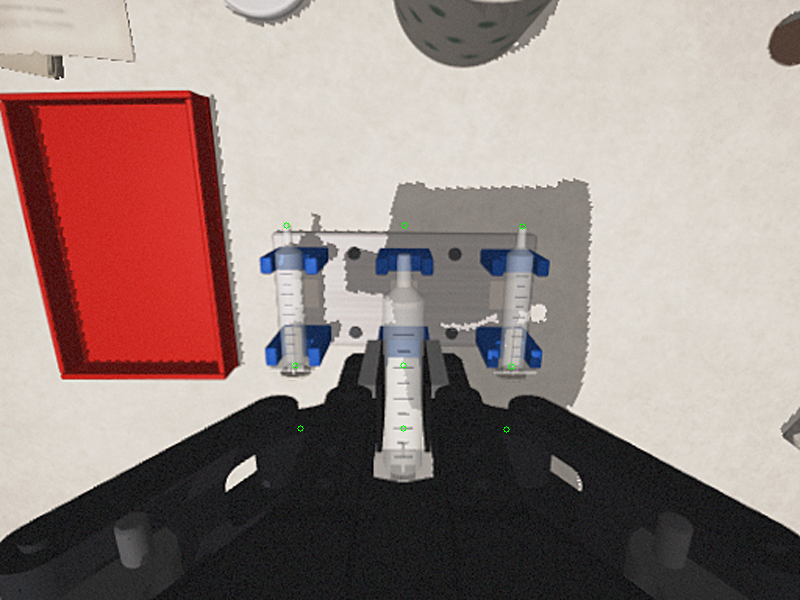

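It is held level, with its axis about 8.5 mm below the TCP, and the other two remain in their slots. The tray centre is at (0.524, 0.446), yaw 16.8°. Carrying it over.

Emit:
{"name": "jog_arm", "arguments": {
  "increments": [
    {"dx": -0.02,"dy": 0.25,"dz": 0,"ax": 0,"ay": 0,"az": 0,"gripper": -1},
    {"dx": -0.04,"dy": 0.5,"dz": 0,"ax": 0,"ay": 0,"az": 0,"gripper": -1},
    {"dx": -0.06,"dy": 0.685,"dz": 0,"ax": 0,"ay": 0,"az": 0,"gripper": -1}
  ]
}}

```text
time: 17.1
eef_pos: [0.5338, 0.3659, 0.1327]
tcp_rot: [0.989, 0.147, -0.001, 0.0]
contact_force: [-0.1, -1.2, -0.4]
opening: 0.148
finger_force: 26.0
```

Emit:
{"name": "jog_arm", "arguments": {
  "increments": [
    {"dx": -0.02,"dy": 0.25,"dz": 0,"ax": 0,"ay": 0,"az": 0,"gripper": -1},
    {"dx": -0.04,"dy": 0.5,"dz": 0,"ax": 0,"ay": 0,"az": 0,"gripper": -1},
    {"dx": -0.06,"dy": 0.685,"dz": 0,"ax": 0,"ay": 0,"az": 0,"gripper": -1},
    {"dx": -0.06,"dy": 0.685,"dz": 0,"ax": 0,"ay": 0,"az": 0,"gripper": -1},
    {"dx": -0.06,"dy": 0.685,"dz": 0,"ax": 0,"ay": 0,"az": 0,"gripper": -1}
  ]
}}

```text
time: 17.6
eef_pos: [0.5267, 0.4469, 0.1327]
tcp_rot: [0.989, 0.147, -0.001, 0.001]
contact_force: [0.2, -0.9, -1.0]
opening: 0.149
finger_force: 26.0
```

Emit:
{"name": "jog_arm", "arguments": {
  "increments": [
    {"dx": 0,"dy": 0,"dz": -0.2,"ax": 0,"ay": 0,"az": 0,"gripper": -1},
    {"dx": 0,"dy": 0,"dz": -0.4,"ax": 0,"ay": 0,"az": 0,"gripper": -1},
    {"dx": 0,"dy": 0,"dz": -0.56,"ax": 0,"ay": 0,"az": 0,"gripper": -1},
    {"dx": 0,"dy": 0,"dz": -0.68,"ax": 0,"ay": 0,"az": 0,"gripper": -1},
    {"dx": 0,"dy": 0,"dz": -0.76,"ax": 0,"ay": 0,"az": 0,"gripper": -1},
    {"dx": 0,"dy": 0,"dz": -0.8,"ax": 0,"ay": 0,"az": 0,"gripper": -1},
    {"dx": 0,"dy": 0,"dz": -0.83,"ax": 0,"ay": 0,"az": 0,"gripper": -1},
    {"dx": 0,"dy": 0,"dz": -0.83,"ax": 0,"ay": 0,"az": 0,"gripper": -1},
    {"dx": 0,"dy": 0,"dz": -0.83,"ax": 0,"ay": 0,"az": 0,"gripper": -1}
  ]
}}

```text
time: 18.5
eef_pos: [0.5281, 0.4477, 0.0359]
tcp_rot: [0.989, 0.147, 0.001, -0.0]
contact_force: [0.5, 0.1, -0.1]
opening: 0.148
finger_force: 26.0
```

Lower a few mm more and watch the force.

Emit:
{"name": "jog_arm", "arguments": {
  "increments": [
    {"dx": 0,"dy": 0,"dz": -0.015,"ax": 0,"ay": 0,"az": 0,"gripper": -1},
    {"dx": 0,"dy": 0,"dz": -0.03,"ax": 0,"ay": 0,"az": 0,"gripper": -1},
    {"dx": 0,"dy": 0,"dz": -0.045,"ax": 0,"ay": 0,"az": 0,"gripper": -1},
    {"dx": 0,"dy": 0,"dz": -0.045,"ax": 0,"ay": 0,"az": 0,"gripper": -1}
  ]
}}

```text
time: 18.9
eef_pos: [0.5277, 0.4474, 0.0296]
tcp_rot: [0.989, 0.147, 0.0, -0.0]
contact_force: [-0.0, 0.2, 1.1]
opening: 0.149
finger_force: 26.0
```

Emit:
{"name": "jog_arm", "arguments": {
  "increments": [
    {"dx": 0,"dy": 0,"dz": 0,"ax": 0,"ay": 0,"az": 0,"gripper": -0.66},
    {"dx": 0,"dy": 0,"dz": 0,"ax": 0,"ay": 0,"az": 0,"gripper": -0.6},
    {"dx": 0,"dy": 0,"dz": 0,"ax": 0,"ay": 0,"az": 0,"gripper": -0.5},
    {"dx": 0,"dy": 0,"dz": 0,"ax": 0,"ay": 0,"az": 0,"gripper": -0.35},
    {"dx": 0,"dy": 0,"dz": 0,"ax": 0,"ay": 0,"az": 0,"gripper": -0.2},
    {"dx": 0,"dy": 0,"dz": 0,"ax": 0,"ay": 0,"az": 0,"gripper": -0.2}
  ]
}}

```text
time: 19.5
eef_pos: [0.5276, 0.4473, 0.0295]
tcp_rot: [0.989, 0.147, -0.0, 0.0]
contact_force: [0.5, 0.6, 0.0]
opening: 0.399
finger_force: 0.0
```

Emit:
{"name": "jog_arm", "arguments": {
  "increments": [
    {"dx": 0,"dy": 0,"dz": 0.15,"ax": 0,"ay": 0,"az": 0,"gripper": -0.2},
    {"dx": 0,"dy": 0,"dz": 0.4,"ax": 0,"ay": 0,"az": 0,"gripper": -0.2},
    {"dx": 0,"dy": 0,"dz": 0.8,"ax": 0,"ay": 0,"az": 0,"gripper": -0.2},
    {"dx": -0.3,"dy": -0.3,"dz": 1,"ax": 0,"ay": 0,"az": 0,"gripper": -0.2},
    {"dx": -0.5,"dy": -0.5,"dz": 1,"ax": 0,"ay": 0,"az": 0,"gripper": -0.2},
    {"dx": -0.5,"dy": -0.5,"dz": 1,"ax": 0,"ay": 0,"az": 0,"gripper": -0.2}
  ]
}}

```text
time: 20.1
eef_pos: [0.4638, 0.3847, 0.1501]
tcp_rot: [0.989, 0.147, -0.002, 0.001]
contact_force: [-0.3, 0.4, -1.3]
opening: 0.398
finger_force: 0.0
```

```bash
python3 look.py w9|head -1; python3 prof.py w9
```

```text
[0.4658591  0.38612587 0.15054687] [ 9.56868228e-01  2.90522225e-01 -1.74994342e-04] 20.15 [5.24534049e-01 2.41455036e-01 1.83555098e+00 3.73279156e-05
60 [(-80, 0.0), (-76, 0.0), (-72, 0.0), (-68, 0.0), (-64, 0.0), (-60, 0.0), (-56, 0.0), (-52, 0.0), (-48, 0.0), (-44, 0.0), (-40, 49.0), (-36, 49.0), (-32, 50.0), (-28, 49.0), (-24, 48.0), (-20, 48.0), (-16, 48.0), (-12, 48.0), (-8, 48.0), (-4, 49.0), (0, 48.0), (4, 48.0), (8, 48.0), (12, 48.0), (16, 48.0), (20, 48.0), (24, 48.0), (28, 48.0), (32, 47.0), (36, 44.0), (40, 44.0), (44, 43.0), (48, 0.0)]
  rear pts x [-36.9 -36.7 -36.4 -35.6 -33.8]
0 [(-80, 0.0), (-76, 1.0), (-72, 1.0), (-68, 0.0), (-64, 1.0), (-60, 0.0), (-56, 1.0), (-52, 0.0), (-48, 1.0), (-44, 1.0), (-40, 1.0), (-36, None), (-32, 48.0), (-28, 48.0), (-24, 48.0), (-20, 40.0), (-16, 10.0), (-12, 10.0), (-8, 11.0), (-4, 11.0), (0, 11.0), (4, 11.0), (8, 11.0), (12, 11.0), (16, 10.0), (20, 45.0), (24, 45.0), (28, 44.0), (32, 11.0), (36, 9.0), (40, 1.0), (44, 1.0), (48, 1.0)]
  rear pts x None
-60 [(-80, 1.0), (-76, 1.0), (-72, 0.0), (-68, 0.0), (-64, 0.0), (-60, 1.0), (-56, 0.0), (-52, 0.0), (-48, 0.0), (-44, 0.0), (-40, 49.0), (-36, 50.0), (-32, 51.0), (-28, 48.0), (-24, 48.0), (-20, 48.0), (-16, 48.0), (-12, 48.0), (-8, 48.0), (-4, 48.0), (0, 48.0), (4, 48.0), (8, 48.0), (12, 48.0), (16, 48.0), (20, 49.0), (24, 49.0), (28, 48.0), (32, 46.0), (36, 44.0), (40, 43.0), (44, 43.0), (48, 1.0)]
  rear pts x [-37.6 -37.6 -37.  -36.1 -34.1]
```

View pics/w9L.png

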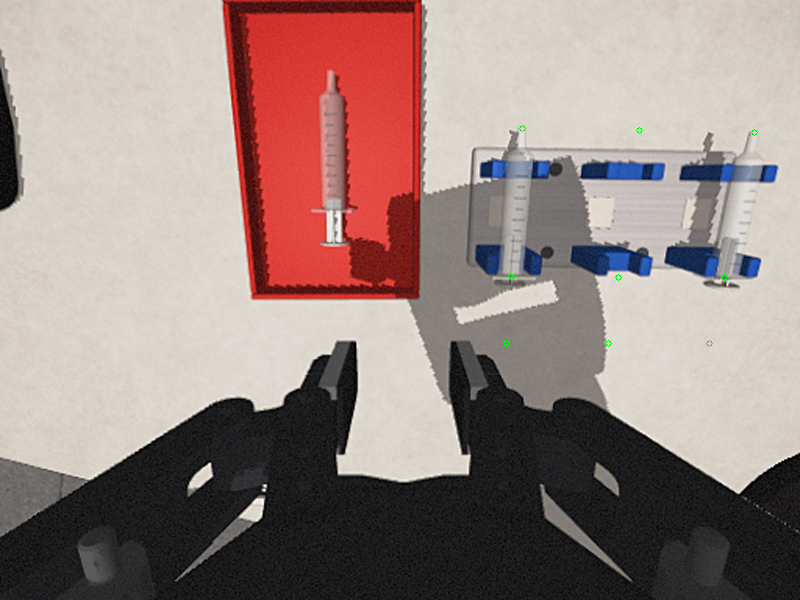

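The last view shows the rejected syringe lying flat in the tray at about (333,160). The other two are in their slots, level, with their discs home at (510,282) and (722,284). The gripper is clear of everything.

```bash
python3 -c "
from plant import job
print(job.sign_off())"
```

```text
the job is handed in; nothing more can be done
None
```

I pressed all three plungers. The left and right ran freely and stay in their slots fully home; the middle one stuck about 15 mm short of home at a push of about 11 N, so I laid it in the red tray and handed in the job at about 20 s.

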